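# Set out the blood-draw arm board

### The job

A patient is about to sit at the right-hand end of the desk to give blood: on the arm-board bracket there, turn the black lock knob counter-clockwise until its pointer stands on the long index line, then slide the arm board straight out by its steel handle, keeping it level, until the black line across it is level with the outer ends of the guide rails. The board is then front-heavy and would tip, so finish still holding it down flat on the bracket by its handle, and do not let go: the nurse will now fix the support leg. Leave everything else on the desk where it is.

Things in the scene. Friction and masses are not known exactly. Their poses are not given: they have to be found in the camera images.
- lip (a point): On the bracket's sliding face (18 mm above the desk), middle of its outer edge, level with the outer ends of both guide rails. Axes are the bracket's: -y outward along the rails (the way the board slides out, past the right end of the desk), x across with +x away from the robot, z up. The bracket stands up to 0.2 rad askew.
- bracket: Arm-board bracket, fixed near the right end of the desk: aluminium plate 220 mm long, 150 mm wide, two guide rails 12 mm high and 114 mm apart. Origin on the desk under its middle, 110 mm inward of the outer edge; axes as lip. On the robot's side of the channel, level with the inner part of the plate, stands the grey lock housing, 80 mm long, top 36 mm above the desk.
- lock_grip (a point): Middle of the wing grip of the black lock knob, 65 mm above the desk. The wing is an upright bar 46 mm long, 12 mm thick, 26 mm high (52 to 78 mm above the desk) on a 25 mm thick stem over the lock housing and turns about the vertical through this point. Axes turn with it: the wing lies along y, +y is the end with the white pointer.
- lock_knob (a joint): Turn of the knob, rad, growing counter-clockwise seen from above. At 0 the pointer looks inward, to the park dot; at 1.571 it is on the long white index line, pointing to the bracket's -x, away from the board. Starts at 0.15 to 0.65; range -0.1 to 2.2; friction 0.06 N m, stays where left. A cam on it sits in a notch of the board and lets it slide only within about 0.15 rad of the index line.
- board_line (a point): Middle of the black line (3.5 mm wide) across the board's top, 200 mm from the board's outer end and 140 mm from its tail, 14 mm above its underside. Axes are the board's: -y to its outer end, z up. At the start the line is 190 mm inward of the rail ends; with the line at the rail ends the centre of mass lies about 50 mm outside the bracket's edge.
- draw_board: The arm board: loose, white, 340 x 110 x 14 mm, about 0.6 kg, lying in the channel with 2 mm play at each side; a grey moulded forearm rest (125 mm long, rising 15 mm) on its outer end, a steel handle on its tail. Origin in the middle of its underside, 30 mm from the line towards the outer end; axes as board_line.
- handle (a point): Middle of the handle's grip bar, on the board's tail, 115 mm from the black line (towards +y of the board), 36 mm above the board's top (68 mm above the desk). The bar is 12 x 12 mm in section and 90 mm long, across the board (along its x), on two posts with 66 mm clear between them and 30 mm clear under it.
- rack_b: Bystander: empty white strip rack, 261 x 30 x 47 mm, lying left of the board, in front of the tube tray. Origin under its middle.
- strip_bottle: Bystander: white bottle with black cap, 50 mm wide, 133 mm high. Origin under its middle.
- dropper: Bystander: small white dropper bottle, 26 mm wide, 62 mm high. Origin under its middle.
- tube_w: Bystander: one purple-capped sample tube lying near the papers, 88 mm long, 16 mm thick.
- scissors: Bystander: scissors lying on the desk at the left, 201 mm long.

How it is judged:
On the way:
1. the lock knob's pointer is brought onto the index line (within 0.14 rad) while the board is still parked (value of joint lock_knob between 1.431 and 1.711 rad and distance of board_line from where it was at the start of the episode below 0.012 m), for 0.2 s.
At the end, for the whole second after the job is handed in: The line is within 6 mm of the rail ends; the board is at rest flat in the channel (4 mm in height, tilt under 0.05 rad, 0.06 rad to the rails, 6 mm sideways); the fingers press on it with over 0.5 N; the knob is within 0.2 rad of its index line (y of board_line in the frame of lip between -0.006 and 0.006 m and x of board_line in the frame of lip between -0.006 and 0.006 m and z of board_line in the frame of lip between 0.01 and 0.018 m and angle between board_line's own z axis and vertical below 0.05 rad and angle between the y axis of board_line and the y axis of lip, either way round below 0.06 rad and contact force between the fingers and draw_board above 0.5 N and linear speed of draw_board below 0.02 m/s and value of joint lock_knob between 1.371 and 1.771 rad); the arm keeps its last pose, push and grip.
It fails at once if the board tips more than 0.12 rad (angle between board_line's own z axis and vertical above 0.12 rad).
It fails at once if a bystander (strip rack, bottle, dropper bottle, loose tube, scissors) is moved more than 20 mm (distance of any of rack_b, strip_bottle, dropper, tube_w, scissors from where it was at the start of the episode above 0.02 m).
It also fails if it takes over 48 s, if anything falls off the work surface, if the arm or the gripper's body presses on something with over 40 N, if the wrist force passes 120 N, or if a joint passes its speed limit or range.

### The arm

A 7-joint arm with a two-finger parallel gripper is mounted at the origin on a cart in front of the work surface, level with it; the furniture and walls round the work are solid. World frame = base frame: x ahead of the robot, y to its left, z up, the work surface at z = 0. Lengths are in m, angles in rad, forces in N, time in s.
With the tool pointing down it reaches from about 0.4 to 0.875 m from the base axis. Payload 6.5 kg.
Tool frame: the origin (TCP) lies at the very end of the fingers, on their centre line; the grasp point (between the pads) lies 19 mm behind it; x points along the fingers, y is the direction in which the jaws open and shut, and the axes are right-handed (so a half turn about x gives the same grasp; the last joint's range is limited). The gripper opens to 85 mm and grips with 20 to 120 N. Pads are 22 mm wide; open, the fingers measure 114 mm over their backs; the gripper's body (76 mm by 85 mm) begins 54 mm behind the grasp point. The pads swing forward as they close: fully open they stand 13 mm farther back than shut.
Start: joints at [1.277, 0.536, -0.004, 1.538, 0.003, 1.067, -0.071], TCP at [0.147, -0.633, 0.231] pointing down, gripper open.
Joint ranges: [-2.7, 2.7], [-0.37, 2.16], [-1.27, 1.26], [0.24, 2.4], [-1.31, 4.45], [0.19, 1.91], [-2.76, 2.76]. Speed limits (rad/s): [2.39, 2.39, 3.14, 3.14, 3.14, 3.14, 3.14].

### API

Orientations are given as a 3x3 rotation matrix whose columns are the frame's x, y, z axes.
In Python, from station import env gives the robot as it stands.
- The arm moves only by the shell command python3 -m creep 'ROWS' [OPENING] [FORCE]. ROWS is a JSON object of lists of equal length, an entry for each row: "dp": the shift along the tool's x, y, z in units of 40 mm (1.0 is 40 mm), a list of three; "roll": the turn about the tool's x in units of 6 degrees (1.0 is 6 degrees). In form: {"dp": [[tx, ty, tz], ...], "roll": [roll, ...]}. A call has 1 to 5 rows; each row is the pose to reach, as a shift and turn from the pose commanded when the call began, along the tool's axes at that moment; what a row does not reach only later rows make up. A row lasts 1/8 s, in which the tool goes at most 62.5 mm and 10.7 degrees, less where a joint would pass 70% of its speed; a pose out of reach is approached as far as the arm can. A call with a gripper value outside its range is refused whole. OPENING is the finger opening in mm, from 0 to 85.4, set as the call begins (- or left out, the last holds). The fingers move at their own pace and stop on an object; FORCE is the grip in N (left out, the last holds). Time passes only in rows, so rows that repeat a pose let the fingers close. It gives the time, the measured TCP pose, the force and the opening at its end, in the units of the state.
- env.state(): the state, without advancing time (a new reading comes with each control period).
- env.snapshot(name): name is "scene" or "side" or "wrist"; returns a dict with "image" (480x640x3 uint8, blue, green, red), "depth" (480x640 float32, m along the optical axis (not along the pixel's ray), 0 where there is no reading), "fx", "fy", "cx", "cy" (pixels), "rvec" (rotation vector, rad) and "tvec" (3), from world to camera coordinates, as OpenCV has them. Camera axes: x right, y down, z forward; pixel columns grow to the right and rows downward; lengths in m; the calibration is good to about 2 mm. The wrist camera is an equidistant fisheye: a pixel r from the principal point sees the ray r / f radians off the axis. A picture is of the moment at which its call begins.
- env.finish_job(): hands the job in, once; it reports no verdict.
The state is a dict: "time_s": time; "joint_positions": joint angles; "dq": joint speeds; "effort": joint torques, N m; "eef_pos": TCP position; "eef_rot": TCP orientation; "ft_force": force on the tool from outside, world axes, zero at the start; "moment": the same for the moment, N m; "grip_width": opening from 0.0 (shut) to 1.0 (fully open).
Only numpy, scipy, OpenCV 4.12 (cv2) and the standard library are available. Lean on these libraries where they do the work, as an engineer would, in place of code of your own. Each camera call takes 0.05 s, during which the arm holds its last target.

## Working session

There is one attempt and no reset: what is moved stays moved. The work goes in short steps, Python scripts to look and compute and a shell command to move; the robot and the scene stay as the last step left them, time stands still between calls to the robot, and variables do not carry over. Pictures are saved under pics/ and viewed, and the job is handed in when it is done.

```bash
ls; mkdir -p pics; cat > h.py <<'E'
from station import env
import numpy as np, cv2
def ray(s,u,v):
    R,_=cv2.Rodrigues(np.array(s["rvec"],float)); t=np.array(s["tvec"],float).reshape(3)
    d=np.array([(u-s["cx"])/s["fx"],(v-s["cy"])/s["fy"],1.0])
    return -R.T@t, R.T@d
def onz(s,u,v,z):
    o,d=ray(s,u,v); return o+d*(z-o[2])/d[2]
def dep(s,u,v):
    o,d=ray(s,u,v); return o+d*float(s["depth"][int(v),int(u)])
def proj(s,P):
    R,_=cv2.Rodrigues(np.array(s["rvec"],float)); c=R@np.array(P)+np.array(s["tvec"],float).reshape(3)
    return s["fx"]*c[0]/c[2]+s["cx"], s["fy"]*c[1]/c[2]+s["cy"]
E
python3 - <<'E'
from h import *
for n in("scene","side","wrist"):
    s=env.snapshot(n); cv2.imwrite(f"pics/{n}0.png",s["image"]); print(n,s["fx"],s["cx"],s["cy"],onz(s,320,240,0), ray(s,320,240))
    np.save(f"{n}0.npy",s,allow_pickle=True)
print(env.state())
E
```

```text
pics
scene 518.3273485523488 321.3590613495916 247.81559927196471 [ 0.65986563 -0.13191684  0.        ] (array([-0.34470353,  0.7453606 ,  1.00676858]), array([ 0.60123625, -0.52505196, -0.60255261]))
side 588.4391300954844 326.50925809306113 237.37555553088634 [0.57683622 0.12959056 0.        ] (array([ 0.45213657, -1.37737463,  0.56580634]), array([ 0.0772425 ,  0.93345705, -0.35047652]))
wrist 371.64829954431775 317.2808405120127 237.33797413714223 [ 0.11124142 -0.6440166   0.        ] (array([ 0.21244312, -0.61802428,  0.37392998]), array([-0.26067227, -0.06695023, -0.96315755]))
{'time_s': 0.15, 'joint_positions': array([ 1.27679527,  0.53701515, -0.00445422,  1.53863472,  0.00257504,
        1.0673078 , -0.07121594]), 'dq': array([-7.70205642e-04, -2.29160075e-03,  1.08399024e-03, -3.65299782e-03,
       -7.32318621e-06,  3.48618533e-04, -1.24741106e-03]), 'effort': array([ 1.75807309e-03, -5.83781326e+01,  1.04994323e+00, -2.59350550e+01,
        1.25152510e-02,  6.50161572e-03,  2.08438126e-05]), 'eef_pos': array([ 0.14669128, -0.63273011,  0.23060375]), 'eef_rot': array([[-3.76720555e-04,  2.25891020e-01, -9.74152506e-01],
       [ 1.30621409e-03, -9.74151633e-01, -2.25891323e-01],
       [-9.99999076e-01, -1.35754963e-03,  7.19209114e-05]]), 'ft_force': array([-0.72151769,  0.38732501, -0.29440737]), 'moment': array([-0.00369414,  0.09034197,  0.0063554 ]), 'grip_width': 0.9981042325135391}
```

View pics/scene0.png

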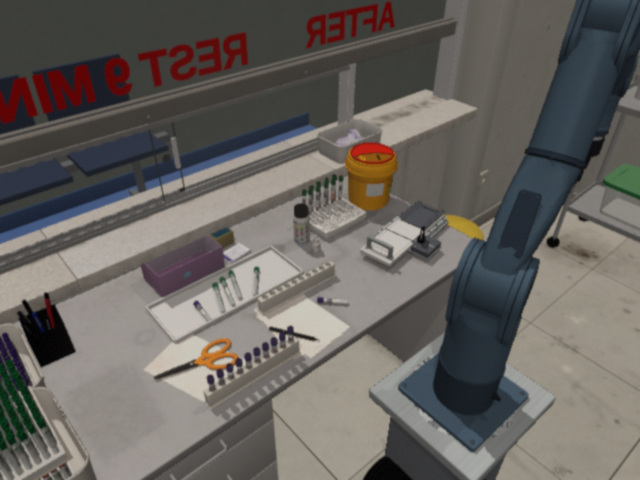

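View pics/side0.png

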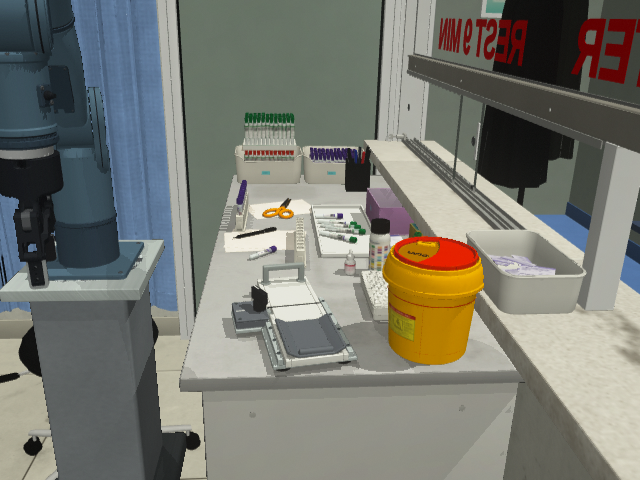

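View pics/wrist0.png

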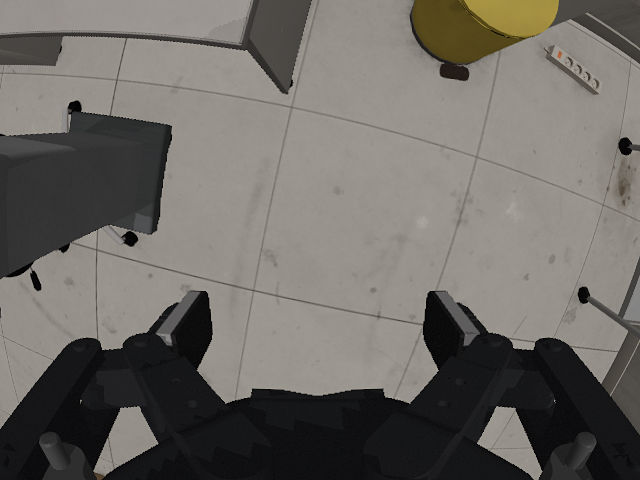

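```bash
python3 - <<'E'
from h import *
for n,(a,b,c,d) in dict(side=(215,375,240,360),scene=(350,470,195,275)).items():
    s=np.load(f"{n}0.npy",allow_pickle=True).item()
    k=5
    im=cv2.resize(s["image"][c:d,a:b],None,fx=k,fy=k,interpolation=cv2.INTER_CUBIC)
    cv2.imwrite(f"pics/{n}0z.png",im)
E
```

```text
(no output)
```

View pics/side0z.png

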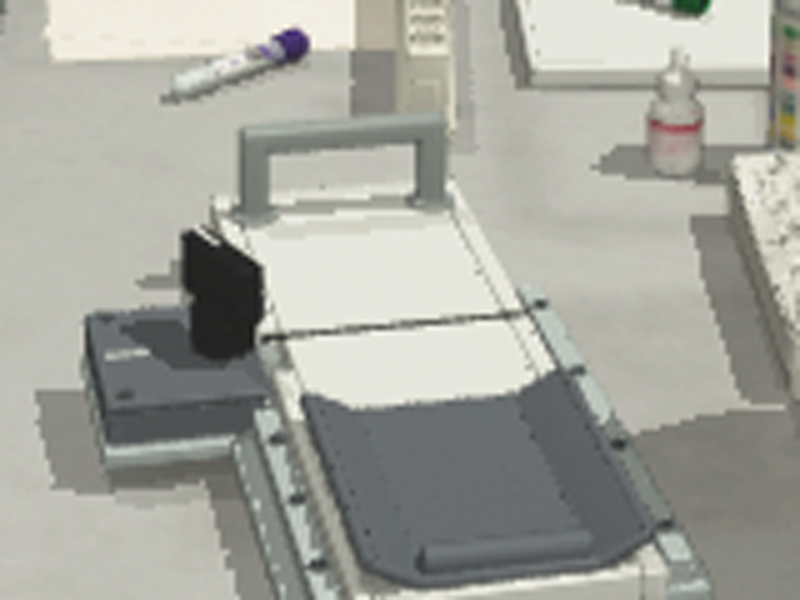

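View pics/scene0z.png

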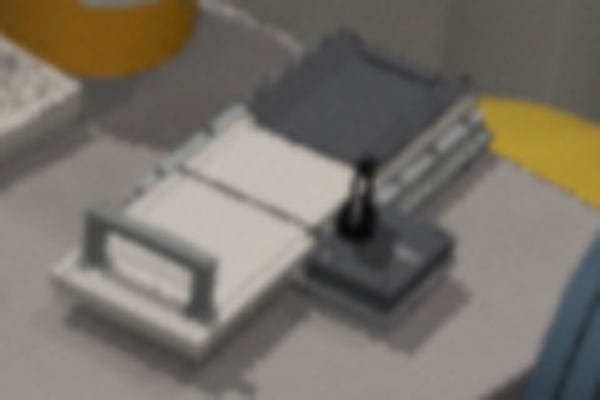

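```bash
python3 - <<'E'
from h import *
s=np.load("side0.npy",allow_pickle=True).item()
q=np.load("scene0.npy",allow_pickle=True).item()
f=lambda x,y:(215+x/5,240+y/5)
g=lambda x,y:(350+x/5,195+y/5)
def P(n,uv,z,S=s): 
    p=onz(S,*uv,z); print(n,p.round(4), dep(S,*uv).round(4)); return p
a=P("lineL",f(272,338),.032);b=P("lineR",f(525,312),.032)
print((b-a),np.linalg.norm(b-a),(a+b)/2)
a=P("hL top",f(240,128),.074);b=P("hR top",f(445,118),.074)
print("hand",np.linalg.norm(b-a),(a+b)/2)
P("wing far",f(190,232),.078);P("wing near",f(258,262),.078)
P("outer R rail",f(705,585),.03)
a=P("sc line L",g(180,170),.032,q);b=P("sc line R",g(310,230),.032,q);print(b-a,np.linalg.norm(b-a),(a+b)/2)
a=P("sc hL",g(90,212),.074,q);b=P("sc hR",g(213,262),.074,q);print(b-a,np.linalg.norm(b-a),(a+b)/2)
P("sc wing",g(367,165),.078,q)
E
```

```text
lineL [ 0.4418 -0.3331  0.032 ] [ 0.4417 -0.3272  0.029 ]
lineR [ 0.5432 -0.3136  0.032 ] [ 0.5446 -0.2972  0.0238]
[0.10142608 0.01952355 0.        ] 0.10328803617363741 [ 0.49248841 -0.32331841  0.032     ]
hL top [ 0.4279 -0.2203  0.074 ] [ 0.4276 -0.2098  0.0695]
hR top [ 0.5153 -0.2113  0.074 ] [ 0.5238 -0.0559  0.0084]
hand 0.08795677208843695 [ 0.4716024  -0.21583594  0.074     ]
wing far [ 0.4104 -0.3323  0.078 ] [ 0.4102 -0.3268  0.0754]
wing near [ 0.437  -0.3599  0.078 ] [ 0.4354 -0.256   0.0282]
outer R rail [ 0.5895 -0.5173  0.03  ] [ 0.5933 -0.4935  0.0152]
sc line L [ 0.5358 -0.305   0.032 ] [ 0.5339 -0.3027  0.0341]
sc line R [ 0.4392 -0.3207  0.032 ] [ 0.4423 -0.325   0.0281]
[-0.09665413 -0.01568039  0.        ] 0.09791779734020387 [ 0.48749739 -0.31283151  0.032     ]
sc hL [ 0.5029 -0.1866  0.074 ] [ 0.5059 -0.1899  0.0707]
sc hR [ 0.4214 -0.2073  0.074 ] [ 0.4242 -0.2107  0.0706]
[-0.08147262 -0.02067445  0.        ] 0.08405486695563955 [ 0.46215013 -0.19693706  0.074     ]
sc wing [ 0.4237 -0.3477  0.078 ] [ 0.425  -0.3495  0.0765]
```

```bash
python3 -m creep '{"dp":[[0,-0.5,-0.8],[0,-1.2,-1.9],[0,-2.0,-3.0],[0,-2.7,-4.2],[0,-2.7,-4.2]],"roll":[0,0,0,0,0]}' 85 40; python3 -m creep '{"dp":[[0,-0.6,-0.9],[0,-1.4,-2.1],[0,-2.2,-3.4],[0,-2.7,-4.2],[0,-2.7,-4.2]],"roll":[0,0,0,0,0]}'; python3 - <<'E'
from h import *
s=env.snapshot("wrist"); cv2.imwrite("pics/wrist1.png",s["image"]); np.save("wrist1.npy",s,allow_pickle=True)
print(env.state())
E
```

```text
time_s: 0.78
eef_pos: [0.2907, -0.4861, 0.2312]
eef_rot: [[0.002, 0.234, -0.972], [0.002, -0.972, -0.234], [-1.0, -0.002, -0.002]]
ft_force: [-0.3, -1.6, -0.1]
grip_width: 0.995
time_s: 1.4
eef_pos: [0.4275, -0.3446, 0.2312]
eef_rot: [[0.001, 0.231, -0.973], [0.001, -0.973, -0.231], [-1.0, -0.001, -0.001]]
ft_force: [-0.2, -0.4, 0.8]
grip_width: 0.993
{'time_s': 1.45, 'joint_positions': array([ 0.70665745,  0.36971166, -0.13300531,  1.80316718,  0.05826481,
        0.97280322, -0.79136497]), 'dq': array([ 0.03353503, -0.00335489,  0.04036654,  0.00381214,  0.00787271,
        0.00199614,  0.00727023]), 'effort': array([-2.34297171e+00, -4.73508990e+01, -2.25820184e+00, -2.45872879e+01,
       -2.37323698e-01, -4.72831470e-02, -1.11326866e-01]), 'eef_pos': array([ 0.42562953, -0.34665282,  0.23110015]), 'eef_rot': array([[-3.80804887e-04,  2.27715067e-01, -9.73727736e-01],
       [ 2.37205524e-06, -9.73727806e-01, -2.27715085e-01],
       [-9.99999927e-01, -8.90247530e-05,  3.70260154e-04]]), 'ft_force': array([-0.44977152, -1.1239545 , -0.77438487]), 'moment': array([-0.02452287,  0.03037654, -0.02512401]), 'grip_width': 0.9935698567354679}
```

View pics/wrist1.png

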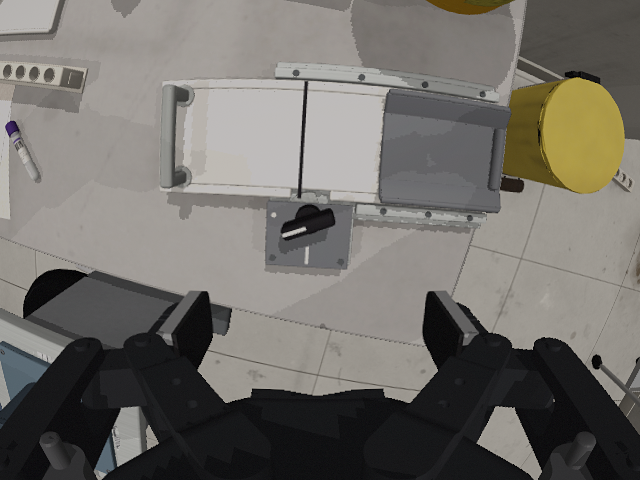

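```bash
cat >> h.py <<'E'
def fray(s,u,v):
    R,_=cv2.Rodrigues(np.array(s["rvec"],float)); t=np.array(s["tvec"],float).reshape(3)
    x,y=u-s["cx"],v-s["cy"]; r=np.hypot(x,y)+1e-9; th=r/s["fx"]
    d=np.array([np.sin(th)*x/r,np.sin(th)*y/r,np.cos(th)]); return -R.T@t,R.T@d
def fz(s,u,v,z):
    o,d=fray(s,u,v); return o+d*(z-o[2])/d[2]
E
python3 - <<'E'
from h import *
s=np.load("wrist1.npy",allow_pickle=True).item()
cv2.imwrite("pics/w1z.png",cv2.resize(s["image"][190:280,250:370],None,fx=6,fy=6,interpolation=cv2.INTER_CUBIC))
cv2.imwrite("pics/w1b.png",cv2.resize(s["image"][55:225,150:520],None,fx=2.1,fy=2.1,interpolation=cv2.INTER_CUBIC))
E
```

```text
(no output)
```

View pics/w1z.png

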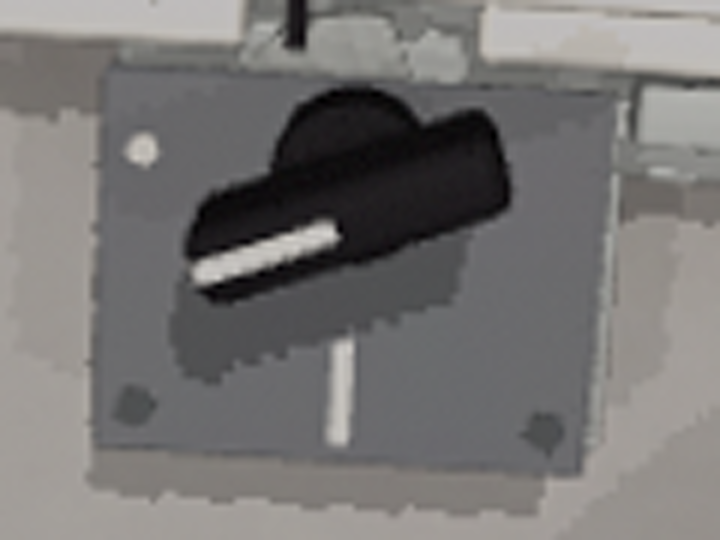

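View pics/w1b.png

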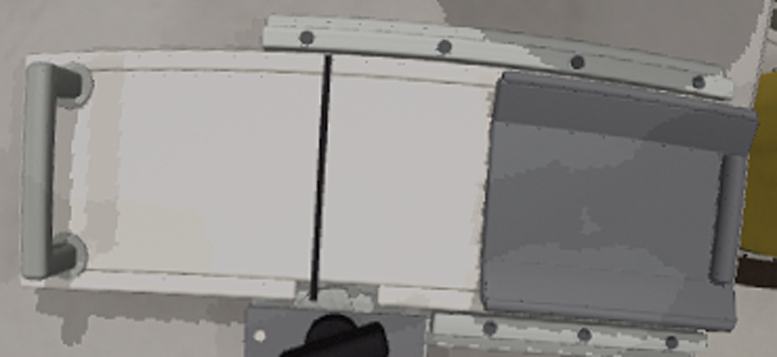

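```bash
python3 - <<'E'
from h import *
s=np.load("wrist1.npy",allow_pickle=True).item()
z=lambda x,y:(250+x/6,190+y/6)
b=lambda x,y:(150+x/2.1,55+y/2.1)
a0=fz(s,*z(195,272),.078);a1=fz(s,*z(340,232),.078);a2=fz(s,*z(503,187),.078)
print("ptr",a0,a1,a2,"len",np.linalg.norm(a0-a2),"mid",(a0+a2)/2)
i0=fz(s,*z(342,340),.036);i1=fz(s,*z(338,445),.036)
L0=fz(s,*b(328,57),.032);L1=fz(s,*b(314,298),.032)
h0=fz(s,*b(40,64),.074);h1=fz(s,*b(36,276),.074)
r0=fz(s,*b(733,80),.03);r1=fz(s,*b(706,340),.03)
ang=lambda d:np.arctan2(d[1],d[0])
print("line",L0,L1,np.linalg.norm(L0-L1),(L0+L1)/2,ang(L0-L1))
print("handle",h0,h1,np.linalg.norm(h0-h1),(h0+h1)/2,ang(h0-h1))
print("idx",i0,i1,ang(i0-i1))
print("rails",r0,r1,np.linalg.norm(r0-r1),(r0+r1)/2,ang(r0-r1))
print("hl",(h0+h1)/2-(L0+L1)/2, "ptrang",ang(a0-a2))
e0=fz(s,*b(33,20),.032)
E
```

```text
ptr [ 0.409933   -0.31957385  0.078     ] [ 0.4200844  -0.33780054  0.078     ] [ 0.43138379 -0.35800902  0.078     ] len 0.04401588768867937 mid [ 0.4206584  -0.33879143  0.078     ]
line [ 0.54226376 -0.30741769  0.032     ] [ 0.4369702  -0.32573369  0.032     ] 0.10687474244519345 [ 0.48961698 -0.31657569  0.032     ] 0.17222836378006895
handle [ 0.5135113  -0.19680954  0.074     ] [ 0.42814214 -0.21228333  0.074     ] 0.08676019380593528 [ 0.47082672 -0.20454643  0.074     ] 0.17931065772314422
idx [ 0.39266023 -0.34321815  0.036     ] [ 0.37533016 -0.34652436  0.036     ] 0.1885137083408594
rails [ 0.58755349 -0.49171048  0.03      ] [ 0.46295055 -0.51322759  0.03      ] 0.126447137116714 [ 0.52525202 -0.50246903  0.03      ] 0.17099900788609546
hl [-0.01879027  0.11202926  0.042     ] ptrang 2.0798396083971116
```

```bash
python3 -m creep '{"dp":[[0.4,-0.19,0.07],[0.9,-0.19,0.07],[1.4,-0.19,0.07],[2.0,-0.19,0.07],[2.5,-0.19,0.07]],"roll":[1.7,3.4,5.1,6.8,8.5]}' 85 40;python3 -m creep '{"dp":[[0,0,0],[0,0,0],[0,0,0],[0,0,0]],"roll":[1.7,3.4,3.83,3.83]}';  python3 - <<'E'
from h import *
s=env.snapshot("wrist"); cv2.imwrite("pics/wrist2.png",s["image"]); np.save("wrist2.npy",s,allow_pickle=True)
st=env.state();print(st['eef_pos'],st['eef_rot'],st['joint_positions'],st['ft_force'],st['time_s'])
E
```

```text
time_s: 2.08
eef_pos: [0.4189, -0.3422, 0.1304]
eef_rot: [[-0.001, -0.622, -0.783], [-0.001, -0.783, 0.622], [-1.0, 0.002, 0.001]]
ft_force: [0.3, 0.2, 0.3]
grip_width: 0.995
time_s: 2.58
eef_pos: [0.4195, -0.3419, 0.1313]
eef_rot: [[-0.001, -0.875, -0.484], [-0.001, -0.484, 0.875], [-1.0, 0.001, -0.0]]
ft_force: [-0.9, -0.2, 0.4]
grip_width: 0.995
[ 0.41970051 -0.34158158  0.13126249] [[-6.87362196e-04 -8.74591063e-01 -4.84860806e-01]
 [-7.07400705e-04 -4.84860374e-01  8.74591286e-01]
 [-9.99999514e-01  9.44151863e-04 -2.85411643e-04]] [ 0.47920034  0.49052779  0.15437617  1.91461808 -0.10568166  0.74434195
 -1.94189954] [ 0.51927075 -0.23348538  0.69745711] 2.625
```

View pics/wrist2.png

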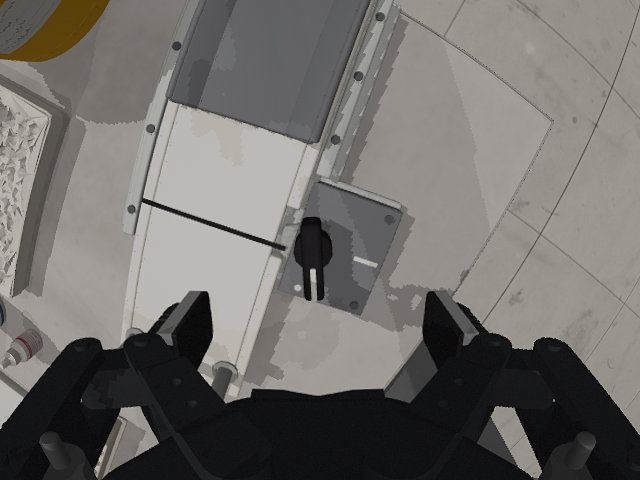

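```bash
python3 - <<'E'
from h import *
s=np.load("wrist2.npy",allow_pickle=True).item()
cv2.imwrite("pics/w2z.png",cv2.resize(s["image"][190:320,250:420],None,fx=4.5,fy=4.5,interpolation=cv2.INTER_CUBIC))
a=fz(s,314,299,.078);b=fz(s,312,219,.078);print(a,b,np.linalg.norm(a-b),(a+b)/2,np.arctan2(*(a-b)[[1,0]]))
E
```

```text
[ 0.41066841 -0.3200012   0.078     ] [ 0.4343989 -0.3609158  0.078    ] 0.047298416814409085 [ 0.42253366 -0.3404585   0.078     ] 2.0963805773935738
```

View pics/w2z.png

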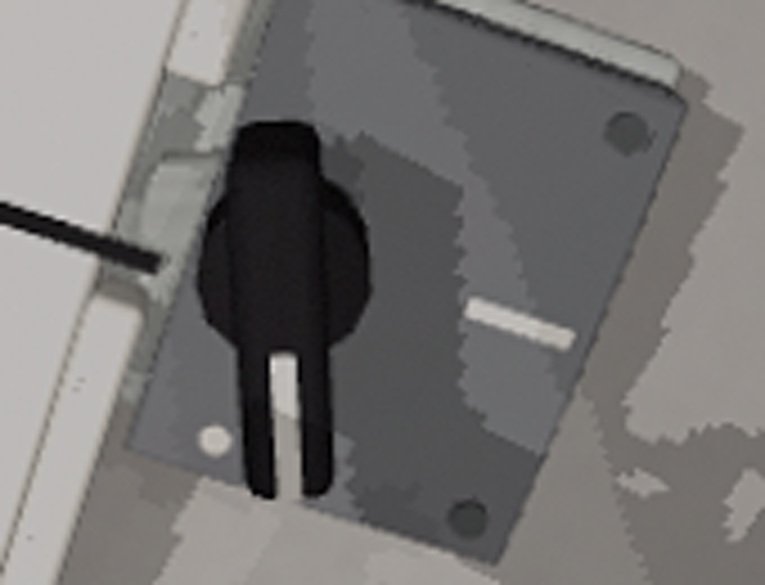

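```bash
python3 -m creep '{"dp":[[0.6,-0.06,0],[1.2,-0.06,0],[1.7,-0.06,0],[1.88,-0.06,0],[1.88,-0.06,0]],"roll":[0,0,0,0,0]}' 85 40;python3 -m creep '{"dp":[[0,0,0],[0,0,0],[0,0,0],[0,0,0],[0,0,0]],"roll":[0,0,0,0,0]}' 0 50
```

```text
time_s: 3.25
eef_pos: [0.4225, -0.3393, 0.056]
eef_rot: [[-0.001, -0.874, -0.486], [0.0, -0.486, 0.874], [-1.0, 0.0, 0.0]]
ft_force: [-0.5, 0.2, 0.4]
grip_width: 0.995
time_s: 3.88
eef_pos: [0.4216, -0.3396, 0.0565]
eef_rot: [[-0.002, -0.874, -0.485], [-0.0, -0.485, 0.874], [-1.0, 0.002, 0.001]]
ft_force: [-5.5, -0.4, 6.8]
grip_width: 0.125
```

```bash
python3 -m creep '{"dp":[[0,0,0],[0,0,0],[0,0,0],[0,0,0],[0,0,0]],"roll":[-0.8,-1.8,-2.8,-3.8,-4.8]}';python3 -m creep '{"dp":[[0,0,0],[0,0,0],[0,0,0],[0,0,0],[0,0,0]],"roll":[-1.0,-2.0,-3.0,-4.0,-5.0]}';python3 -m creep '{"dp":[[0,0,0],[0,0,0],[0,0,0],[0,0,0]],"roll":[-1.0,-2.0,-2.0,-2.0]}'
python3 - <<'E'
from h import *
s=env.snapshot("wrist"); cv2.imwrite("pics/wrist3.png",s["image"]); np.save("wrist3.npy",s,allow_pickle=True)
st=env.state();print(st['eef_pos'],np.arctan2(st['eef_rot'][1,1],st['eef_rot'][0,1]),st['ft_force'],st['time_s'])
E
```

```text
time_s: 4.5
eef_pos: [0.4223, -0.339, 0.0565]
eef_rot: [[-0.001, -0.529, -0.848], [0.0, -0.848, 0.529], [-1.0, 0.0, 0.001]]
ft_force: [-2.6, 2.3, 5.9]
grip_width: 0.128
time_s: 5.12
eef_pos: [0.4226, -0.338, 0.0565]
eef_rot: [[-0.001, -0.034, -0.999], [0.001, -0.999, 0.034], [-1.0, -0.001, 0.001]]
ft_force: [-2.9, 4.1, 7.3]
grip_width: 0.128
time_s: 5.62
eef_pos: [0.4226, -0.3376, 0.0565]
eef_rot: [[-0.001, 0.172, -0.985], [0.002, -0.985, -0.172], [-1.0, -0.002, 0.001]]
ft_force: [-2.0, 4.5, 7.9]
grip_width: 0.127
[ 0.42257356 -0.33757707  0.05649052] -1.3977469807054295 [-2.97042497  5.09710521  7.85577835] 5.675
```

View pics/wrist3.png

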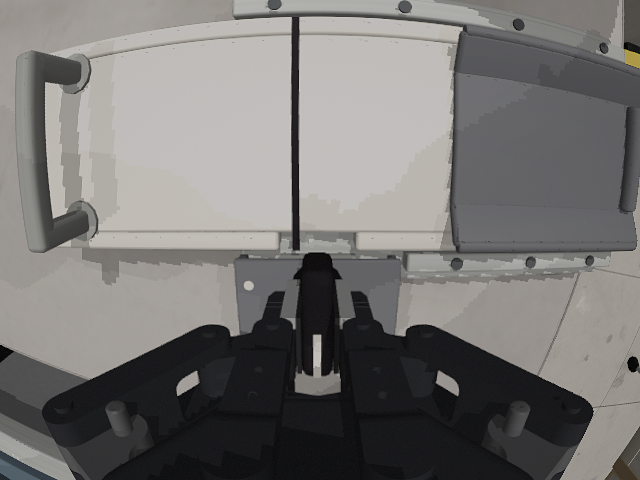

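```bash
python3 -m creep '{"dp":[[0,0,0],[0,0,0],[0,0,0],[-0.5,0,0],[-1.2,0,0]],"roll":[0,0,0,0,0]}' 85 50;python3 -m creep '{"dp":[[-0.8,0,0],[-1.8,0,0],[-2.6,0,0],[-2.6,0,0]],"roll":[0,0,0,0]}'
python3 - <<'E'
from h import *
s=env.snapshot("wrist"); cv2.imwrite("pics/wrist4.png",s["image"]); np.save("wrist4.npy",s,allow_pickle=True)
st=env.state();print(st['eef_pos'],np.arctan2(st['eef_rot'][1,1],st['eef_rot'][0,1]),st['ft_force'],st['time_s'])
E
```

```text
time_s: 6.3
eef_pos: [0.4224, -0.3387, 0.104]
eef_rot: [[-0.001, 0.171, -0.985], [0.001, -0.985, -0.171], [-1.0, -0.001, 0.001]]
ft_force: [0.1, -1.1, 0.2]
grip_width: 0.999
time_s: 6.8
eef_pos: [0.4244, -0.3401, 0.2106]
eef_rot: [[0.004, 0.171, -0.985], [-0.003, -0.985, -0.171], [-1.0, 0.004, -0.003]]
ft_force: [-0.4, -1.3, -0.4]
grip_width: 0.995
[ 0.42333711 -0.33945138  0.20882411] -1.3987479886790803 [ 0.68000934 -0.16050318 -0.3404086 ] 6.85
```

View pics/wrist4.png

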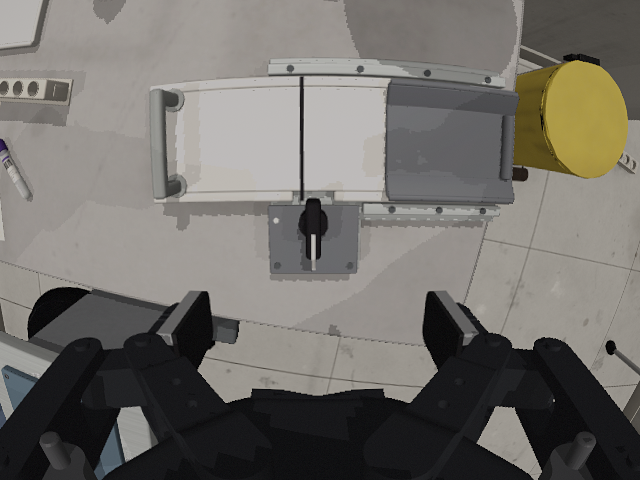

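```bash
python3 - <<'E'
from h import *
s=np.load("wrist4.npy",allow_pickle=True).item()
cv2.imwrite("pics/w4z.png",cv2.resize(s["image"][190:280,260:370],None,fx=6,fy=6,interpolation=cv2.INTER_CUBIC))
cv2.imwrite("pics/w4b.png",cv2.resize(s["image"][55:225,140:520],None,fx=2.1,fy=2.1,interpolation=cv2.INTER_CUBIC))
E
```

```text
(no output)
```

View pics/w4z.png

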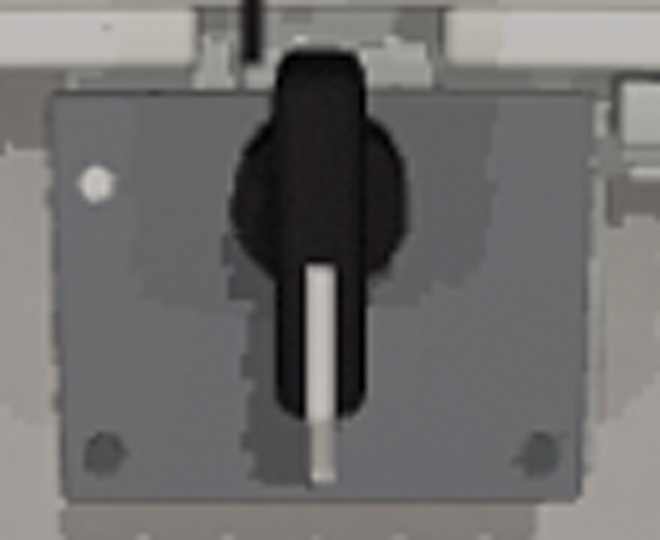

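View pics/w4b.png

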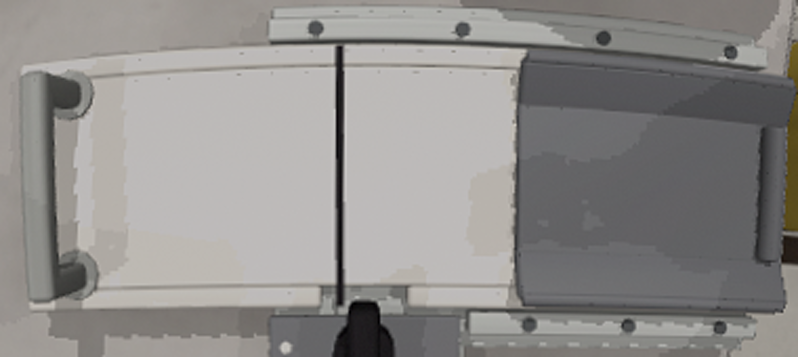

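```bash
python3 - <<'E'
from h import *
s=np.load("wrist4.npy",allow_pickle=True).item()
b=lambda x,y:(140+x/2.1,55+y/2.1)
ang=lambda d:np.arctan2(d[1],d[0])
def pr(n,p,q,z):
    p=fz(s,*b(*p),z);q=fz(s,*b(*q),z);print(n,p,q,np.linalg.norm(p-q),(p+q)/2,ang(p-q))
pr("line",(339,47),(340,304),.032)
pr("handle",(37,73),(41,300),.074)
pr("rails",(767,60),(757,328),.03)
z=lambda x,y:(260+x/6,190+y/6)
a=fz(s,*z(320,270),.078);c=fz(s,*z(320,410),.078);print("ptr",ang(c-a))
E
```

```text
line [ 0.54239164 -0.30711114  0.032     ] [ 0.43685399 -0.32548556  0.032     ] 0.10712522530802183 [ 0.48962281 -0.31629835  0.032     ] 0.17237511639013006
handle [ 0.51370066 -0.19805166  0.074     ] [ 0.42744504 -0.2111975   0.074     ] 0.0872516153428277 [ 0.47057285 -0.20462458  0.074     ] 0.1512417770710368
rails [ 0.58226865 -0.49304762  0.03      ] [ 0.4609996  -0.51508334  0.03      ] 0.12325483986777885 [ 0.52163413 -0.50406548  0.03      ] 0.17974816019487666
ptr -2.972457778674939
```

```bash
python3 -m creep '{"dp":[[0,-0.8,-0.4],[0,-1.8,-1.0],[0,-2.7,-1.5],[0,-3.14,-1.73],[0,-3.14,-1.73]],"roll":[0,0,0,0,0]}'
python3 - <<'E'
from h import *
s=np.load("wrist4.npy",allow_pickle=True).item()
print("rack end",fz(s,72,90,.047))
s=env.snapshot("wrist"); cv2.imwrite("pics/wrist5.png",s["image"]); np.save("wrist5.npy",s,allow_pickle=True)
st=env.state();print(st['eef_pos'],np.arctan2(st['eef_rot'][1,1],st['eef_rot'][0,1]),st['ft_force'],st['time_s'])
E
```

```text
time_s: 7.48
eef_pos: [0.4694, -0.2016, 0.2069]
eef_rot: [[-0.002, 0.175, -0.985], [0.001, -0.985, -0.175], [-1.0, -0.002, 0.002]]
ft_force: [0.4, -0.2, -0.5]
grip_width: 0.995
rack end [ 0.5123309  -0.09014386  0.047     ]
[ 0.46894369 -0.20328266  0.20702369] -1.3975260621046774 [ 0.46135453 -0.10335376  0.638701  ] 7.525
```

View pics/wrist5.png

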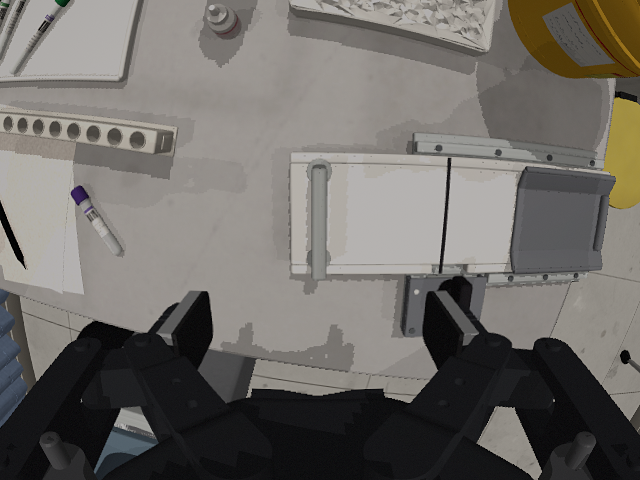

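```bash
python3 - <<'E'
from h import *
s=np.load("wrist5.npy",allow_pickle=True).item()
p=fz(s,320,166,.074);q=fz(s,318,277,.074);print(p,q,np.linalg.norm(p-q),(p+q)/2)
for v in (190,220,250):
    g=cv2.cvtColor(s["image"],cv2.COLOR_BGR2GRAY)[v,300:340];print(g)
c=(fz(s,448,158,.032),fz(s,441,272,.032));print((c[0]+c[1])/2)
st=env.state(); R=st['eef_rot']; d=np.array([*((p+q)/2)[:2],.049])-st['eef_pos'];print(R.T@d/.04)
E
```

```text
[ 0.51596252 -0.19561202  0.074     ] [ 0.4295227  -0.20949579  0.074     ] 0.08754770887751043 [ 0.47274261 -0.2025539   0.074     ]
[177 176 176 177 177 178 175 143 145 146 149 108 114 127 137 143 141 141
 141 142 144 143 141 137 127 115 105 142 183 179 171 172 172 172 171 171
 171 171 171 171]
[177 176 176 176 177 170 151 143 145 146 148 107 114 128 140 144 143 141
 140 141 141 140 140 135 129 114 129 165 179 171 171 171 171 170 171 170
 171 171 171 171]
[176 176 176 176 177 164 130 133 136 139 106  81 113 129 139 143 143 140
 138 139 139 137 137 133 129 110 107 146 174 171 171 170 170 170 170 171
 171 171 170 170]
[ 0.48987682 -0.31663611  0.032     ]
[ 3.95041586e+00  1.51666133e-03 -1.03650920e-01]
```

Aligned; descend and grip the bar.

```bash
python3 -m creep '{"dp":[[0.7,0,-0.05],[1.7,0,-0.05],[2.7,0,-0.05],[3.5,0,-0.05],[3.93,0,-0.05]],"roll":[0,0,0,0,0]}' 85 50; python3 -m creep '{"dp":[[0,0,0],[0,0,0]],"roll":[0,0]}'; python3 -m creep '{"dp":[[0,0,0],[0,0,0],[0,0,0],[0,0,0],[0,0,0]],"roll":[0,0,0,0,0]}' 0 50
python3 - <<'E'
from h import *
s=env.snapshot("wrist"); cv2.imwrite("pics/wrist6.png",s["image"]); np.save("wrist6.npy",s,allow_pickle=True)
st=env.state();print(st['eef_pos'],st['ft_force'],st['moment'],st['time_s'])
E
```

```text
time_s: 8.15
eef_pos: [0.4698, -0.2043, 0.0489]
eef_rot: [[-0.003, 0.169, -0.986], [0.0, -0.986, -0.169], [-1.0, -0.001, 0.003]]
ft_force: [-0.3, 0.2, -0.2]
grip_width: 0.995
time_s: 8.4
eef_pos: [0.4723, -0.2037, 0.0518]
eef_rot: [[0.002, 0.171, -0.985], [-0.001, -0.985, -0.171], [-1.0, 0.001, -0.001]]
ft_force: [-0.2, -0.4, 0.3]
grip_width: 0.997
time_s: 9.02
eef_pos: [0.4716, -0.2029, 0.0512]
eef_rot: [[-0.0, 0.171, -0.985], [0.0, -0.985, -0.171], [-1.0, -0.0, 0.0]]
ft_force: [-2.0, 1.4, 4.6]
grip_width: 0.126
[ 0.47159075 -0.20283542  0.05111614] [-0.88642295  0.98486307  4.89611194] [0.29386861 0.30124726 0.00202804] 9.075
```

View pics/wrist6.png

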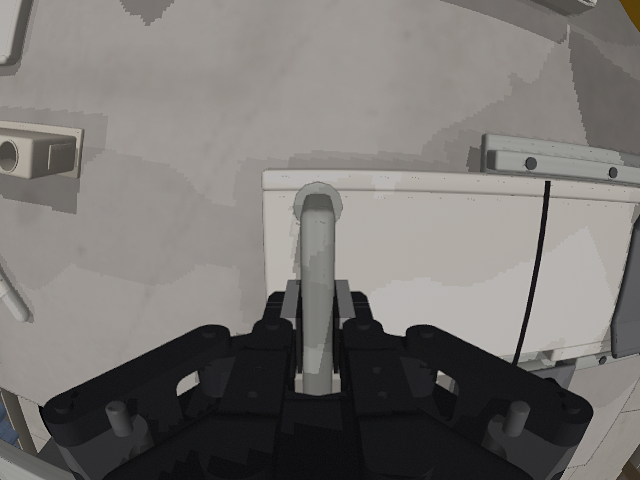

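```bash
python3 -m creep '{"dp":[[0,0.2,0],[0,0.5,0],[0,0.8,0],[0,1.1,0],[0,1.1,0]],"roll":[0,0,0,0,0]}'
python3 - <<'E'
from h import *
st=env.state();print(st['eef_pos'],st['ft_force'],st['moment'],st['time_s'])
E
```

```text
time_s: 9.7
eef_pos: [0.4799, -0.2458, 0.0512]
eef_rot: [[0.001, 0.172, -0.985], [0.001, -0.985, -0.172], [-1.0, -0.001, -0.001]]
ft_force: [-0.2, 2.6, 5.1]
grip_width: 0.132
[ 0.47986906 -0.24578765  0.05118395] [-0.23624952  2.55950289  5.09619194] [0.51354787 0.03151619 0.07762272] 9.7
```

```bash
python3 -m creep '{"dp":[[0,0.4,0],[0,1.0,0],[0,1.6,0],[0,2.2,0],[0,2.6,0]],"roll":[0,0,0,0,0]}';python3 -m creep '{"dp":[[0,0,0],[0,0.3,0],[0,0.6,0],[0,0.75,0],[0,0.75,0]],"roll":[0,0,0,0,0]}'
python3 - <<'E'
from h import *
st=env.state();print(st['eef_pos'],st['ft_force'],st['moment'],st['time_s'])
for n in("side","scene","wrist"):
    s=env.snapshot(n); cv2.imwrite(f"pics/{n}7.png",s["image"]); np.save(f"{n}7.npy",s,allow_pickle=True)
s=np.load("side7.npy",allow_pickle=True).item()
cv2.imwrite("pics/side7z.png",cv2.resize(s["image"][260:400,230:370],None,fx=4.2,fy=4.2,interpolation=cv2.INTER_CUBIC))
E
```

```text
time_s: 10.32
eef_pos: [0.4977, -0.3465, 0.0512]
eef_rot: [[-0.0, 0.173, -0.985], [0.004, -0.985, -0.173], [-1.0, -0.004, -0.0]]
ft_force: [-2.0, 11.2, 11.3]
grip_width: 0.13
time_s: 10.95
eef_pos: [0.5029, -0.376, 0.0512]
eef_rot: [[0.0, 0.173, -0.985], [0.003, -0.985, -0.173], [-1.0, -0.003, -0.001]]
ft_force: [-0.8, 6.7, 7.2]
grip_width: 0.131
[ 0.50288615 -0.37603365  0.05117604] [-0.78704859  6.74012323  7.16120762] [1.29185201 0.19245549 0.05127059] 10.95
```

View pics/wrist7.png

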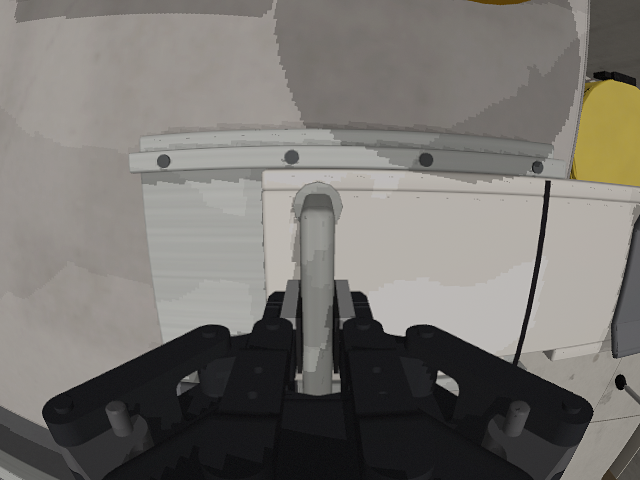

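View pics/side7z.png

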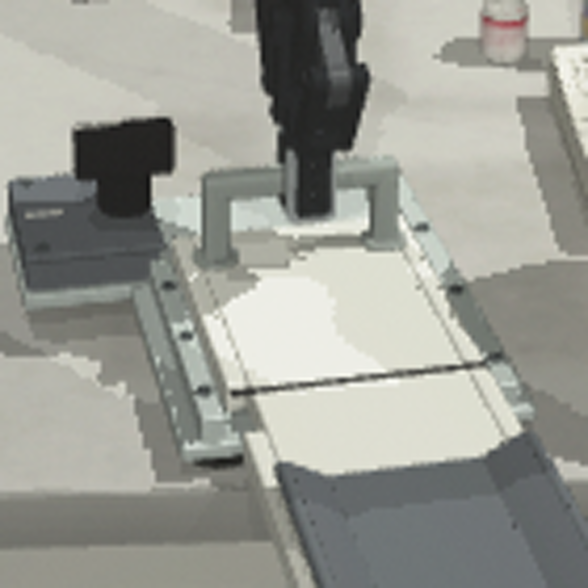

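```bash
python3 - <<'E'
from h import *
s=np.load("wrist7.npy",allow_pickle=True).item()
cv2.imwrite("pics/w7z.png",cv2.resize(s["image"][140:210,510:610],None,fx=7,fy=7,interpolation=cv2.INTER_CUBIC))
s=np.load("side7.npy",allow_pickle=True).item()
cv2.imwrite("pics/side7y.png",cv2.resize(s["image"][335:375,265:365],None,fx=8,fy=8,interpolation=cv2.INTER_CUBIC))
E
```

```text
(no output)
```

View pics/w7z.png

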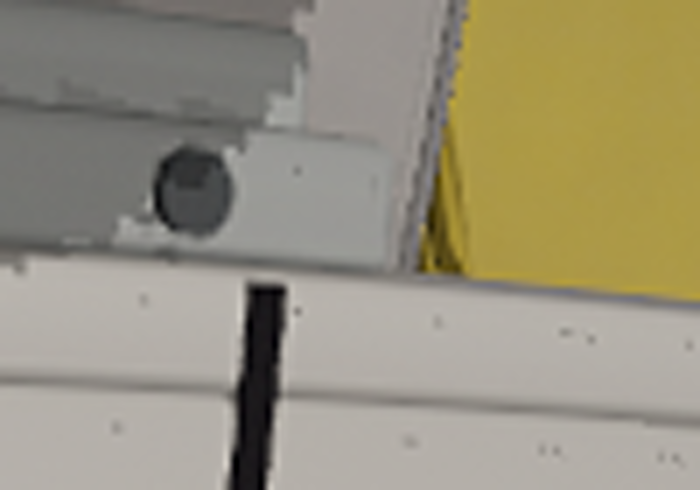

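View pics/side7y.png

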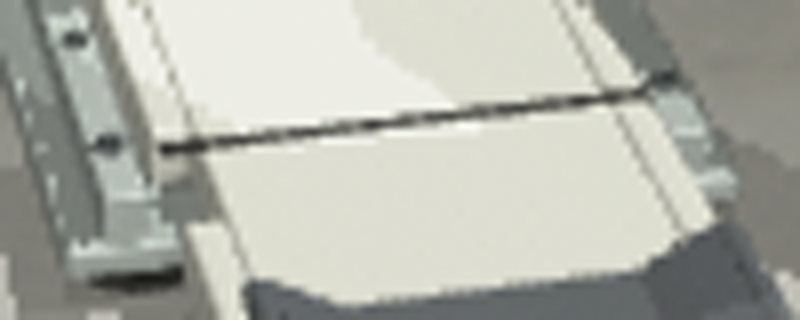

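```bash
python3 - <<'E'
from h import *
out=np.array([np.sin(.173),-np.cos(.173),0])
w=np.load("wrist7.npy",allow_pickle=True).item()
z=lambda x,y:(510+x/7,140+y/7)
E=[fz(w,*z(388,y),.03) for y in (150,262)]; L=[fz(w,*z(265,290),.032),fz(w,*z(252,440),.032)]
print("wrist rail",[e@out for e in E],"line",[l@out for l in L],E[1],L[0])
s=np.load("side7.npy",allow_pickle=True).item()
z=lambda x,y:(265+x/8,335+y/8)
for n,p,h in (("lineL",(165,150),.032),("lineR",(640,92),.032),("Lrail195",(130,195),.03),("Lrail235",(130,237),.03),("Lbase235",(130,237),.018),("Lbase275",(130,265),.018),("Lbase275",(130,275),.0),("R180",(705,180),.03),("R195",(725,195),.018)):
    q=onz(s,*z(*p),h); print(n,q,q@out)
print("depth",[dep(s,*z(*p)) for p in ((130,180),(130,215),(110,240),(125,257))])
E
```

```text
wrist rail [np.float64(0.5854578694498913), np.float64(0.5863452193441192)] line [np.float64(0.5731636201876654), np.float64(0.5733357189662276)] [ 0.57955523 -0.49395492  0.03      ] [ 0.57467455 -0.48142645  0.032     ]
lineL [ 0.47032064 -0.50525359  0.032     ] 0.5786717760684661
lineR [ 0.57423187 -0.48573337  0.032     ] 0.5773300469837668
Lrail195 [ 0.46272242 -0.51942564  0.03      ] 0.5913243356516242
Lrail235 [ 0.46252181 -0.53546947  0.03      ] 0.6070941396750463
Lbase235 [ 0.4627544  -0.51661404  0.018     ] 0.5885602006989346
Lbase275 [ 0.46262109 -0.52727539  0.018     ] 0.599039458170368
Lbase275 [ 0.46291709 -0.50322197  0.        ] 0.5753960406742396
R180 [ 0.58442206 -0.5186896   0.03      ] 0.6115484521672494
R195 [ 0.5909482 -0.5056299  0.018    ] 0.5998070945312317
depth [array([ 0.46286275, -0.50813124,  0.02662323]), array([ 0.46273677, -0.51815848,  0.02434835]), array([ 0.45852784, -0.51850319,  0.018585  ]), array([ 0.46170903, -0.51563606,  0.01249757])]
```

```bash
python3 -m creep '{"dp":[[0.01,0.1,0],[0.02,0.22,0],[0.03,0.33,0],[0.03,0.33,0],[0.03,0.33,0]],"roll":[0,0,0,0,0]}'
python3 - <<'E'
from h import *
st=env.state();print(st['eef_pos'],st['ft_force'],st['moment'],st['time_s'])
for n in("side","scene","wrist"):
    s=env.snapshot(n); cv2.imwrite(f"pics/{n}8.png",s["image"]); np.save(f"{n}8.npy",s,allow_pickle=True)
cv2.imwrite("pics/w8z.png",cv2.resize(s["image"][140:210,510:610],None,fx=7,fy=7,interpolation=cv2.INTER_CUBIC))
s=np.load("side8.npy",allow_pickle=True).item()
cv2.imwrite("pics/side8y.png",cv2.resize(s["image"][335:385,265:365],None,fx=8,fy=8,interpolation=cv2.INTER_CUBIC))
E
```

```text
time_s: 11.72
eef_pos: [0.5042, -0.3809, 0.0511]
eef_rot: [[-0.006, 0.176, -0.984], [0.014, -0.984, -0.176], [-1.0, -0.014, 0.003]]
ft_force: [-10.9, 26.5, 33.5]
grip_width: 0.13
[ 0.50418674 -0.38091702  0.05108816] [-10.93442262  26.4841649   33.51300838] [ 5.47375233  2.42786232 -0.20454555] 11.725
```

View pics/w8z.png

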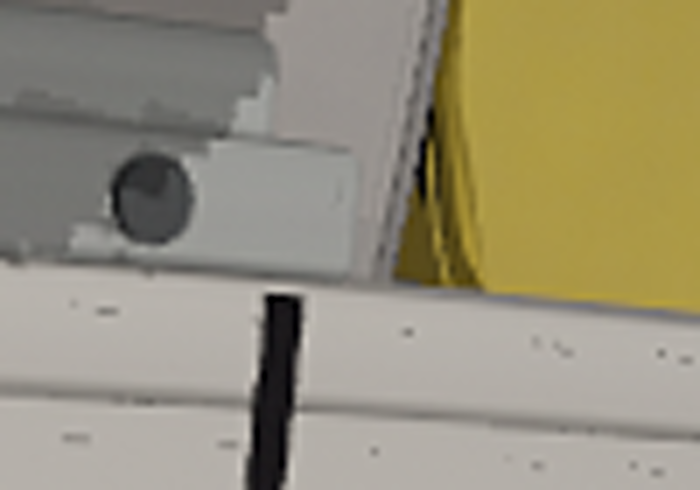

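View pics/side8y.png

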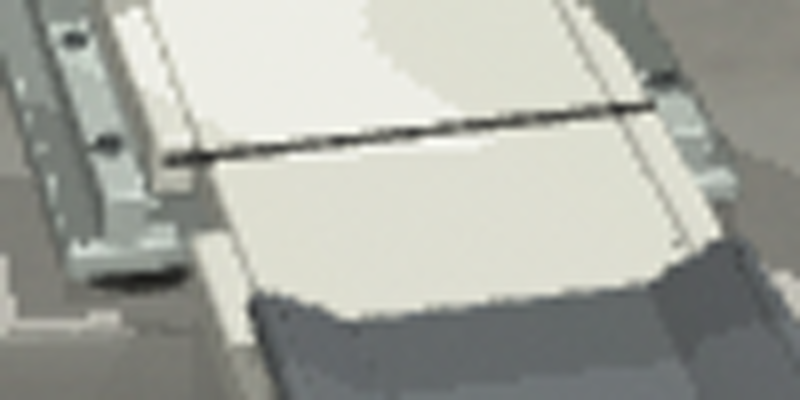

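View pics/side8.png

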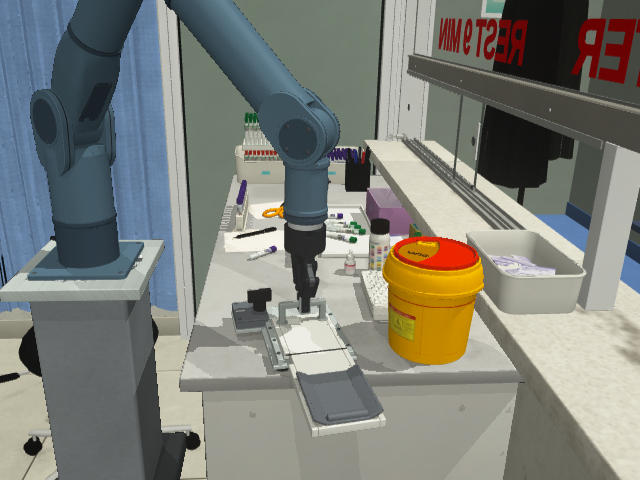

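```bash
python3 -m creep '{"dp":[[-0.015,0,0],[-0.03,0,0],[-0.03,0,0],[-0.03,0,0]],"roll":[0,0,0,0]}'
python3 - <<'E'
from h import *
st=env.state();print(st['eef_pos'],st['ft_force'],st['moment'],st['time_s'])
for n in("side","wrist"):
    s=env.snapshot(n); cv2.imwrite(f"pics/{n}9.png",s["image"]); np.save(f"{n}9.npy",s,allow_pickle=True)
cv2.imwrite("pics/w9z.png",cv2.resize(s["image"][140:210,510:610],None,fx=7,fy=7,interpolation=cv2.INTER_CUBIC))
E
```

```text
time_s: 12.38
eef_pos: [0.5049, -0.3873, 0.0512]
eef_rot: [[-0.001, 0.174, -0.985], [0.005, -0.985, -0.174], [-1.0, -0.005, 0.0]]
ft_force: [-2.9, 9.5, 11.4]
grip_width: 0.127
[ 0.50489449 -0.387267    0.05120042] [-2.9357442   9.46858113 11.35594399] [ 2.09380268  0.5208736  -0.00684563] 12.375
```

View pics/w9z.png

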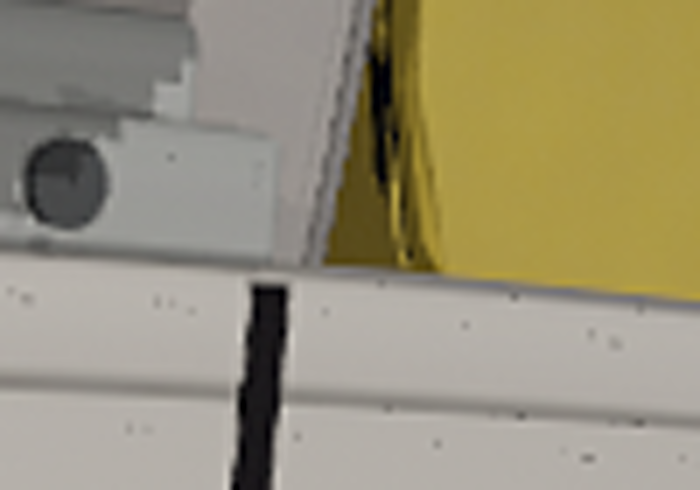

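```bash
python3 - <<'E'
from h import *
out=np.array([np.sin(.173),-np.cos(.173),0])
w=np.load("wrist9.npy",allow_pickle=True).item()
z=lambda x,y:(510+x/7,140+y/7)
E=[fz(w,*z(274,y),.03) for y in (150,255)]; L=[fz(w,*z(270,290),.032),fz(w,*z(255,440),.032)]
print("wrist rail",[e@out for e in E],"line",[l@out for l in L])
w=np.load("side9.npy",allow_pickle=True).item()
cv2.imwrite("pics/side9y.png",cv2.resize(w["image"][335:385,265:365],None,fx=8,fy=8,interpolation=cv2.INTER_CUBIC))
E
```

```text
wrist rail [np.float64(0.5854331652248772), np.float64(0.5861856992949281)] line [np.float64(0.5846756224373264), np.float64(0.5846792464845646)]
```

View pics/side9y.png

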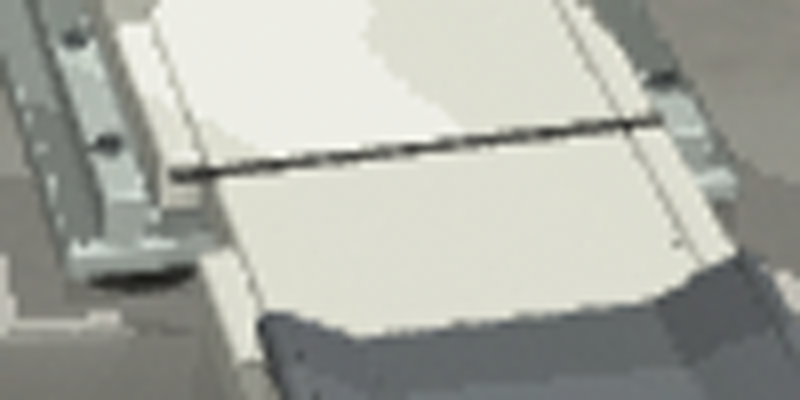

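```bash
python3 -m creep '{"dp":[[0,0.03,0],[0,0.06,0],[0,0.06,0],[0,0.06,0],[0,0.06,0]],"roll":[0,0,0,0,0]}'
python3 - <<'E'
from h import *
out=np.array([np.sin(.173),-np.cos(.173),0])
st=env.state();print(st['eef_pos'],(st['eef_pos']-[.4716,-.2028,.051])@out,st['ft_force'],st['moment'],st['time_s'])
for n in("side","scene","wrist"):
    s=env.snapshot(n); cv2.imwrite(f"pics/{n}10.png",s["image"]); np.save(f"{n}10.npy",s,allow_pickle=True)
cv2.imwrite("pics/w10z.png",cv2.resize(s["image"][140:210,510:610],None,fx=7,fy=7,interpolation=cv2.INTER_CUBIC))
E
```

```text
time_s: 13.1
eef_pos: [0.5054, -0.3894, 0.0512]
eef_rot: [[-0.001, 0.174, -0.985], [0.005, -0.985, -0.174], [-1.0, -0.005, 0.0]]
ft_force: [-2.3, 10.8, 10.0]
grip_width: 0.121
[ 0.50543672 -0.38940957  0.05120013] 0.18964860156709965 [-2.25402396 10.76324809 10.04878876] [ 2.16826931  0.47970509 -0.0293818 ] 13.1
```

View pics/w10z.png

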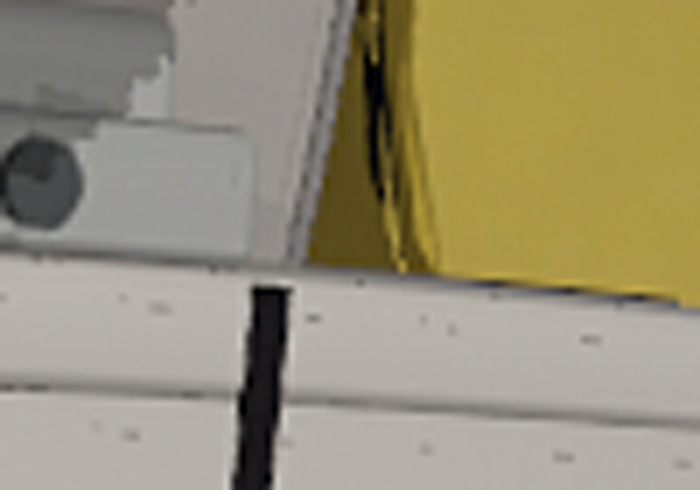

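View pics/side10.png

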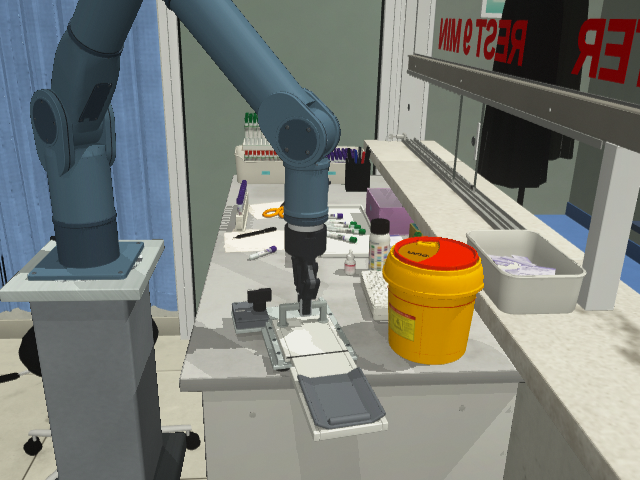

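View pics/wrist10.png

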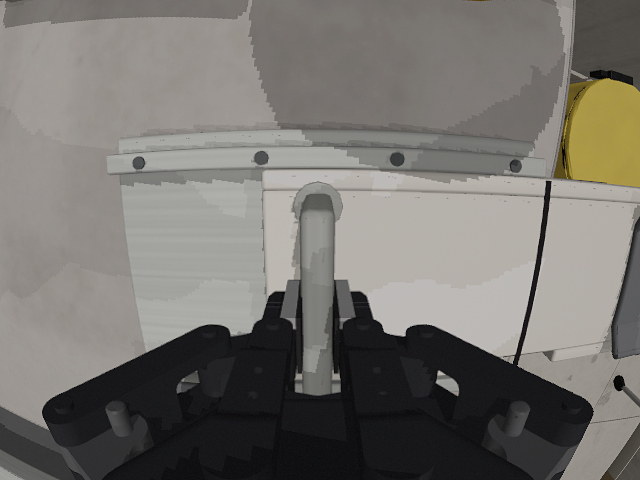

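```bash
python3 -m creep '{"dp":[[0,0,0],[0,0,0],[0,0,0],[0,0,0],[0,0,0]],"roll":[0,0,0,0,0]}'
python3 - <<'E'
from h import *
out=np.array([np.sin(.173),-np.cos(.173),0])
st=env.state();print(st['eef_pos'],(st['eef_pos']-[.4716,-.2028,.051])@out,st['ft_force'],st['grip_width'],st['time_s'])
w=env.snapshot("wrist");cv2.imwrite("pics/w11z.png",cv2.resize(w["image"][140:210,510:610],None,fx=7,fy=7,interpolation=cv2.INTER_CUBIC))
z=lambda x,y:(510+x/7,140+y/7)
print("rail",[fz(w,*z(251,y),.03)@out for y in (150,255)],"line",[fz(w,*p,.032)@out for p in (z(270,290),z(255,440))])
s=env.snapshot("side")
cv2.imwrite("pics/side11z.png",cv2.resize(s["image"][260:400,230:370],None,fx=4.2,fy=4.2,interpolation=cv2.INTER_CUBIC))
E
```

```text
time_s: 13.88
eef_pos: [0.5055, -0.3893, 0.0512]
eef_rot: [[-0.001, 0.174, -0.985], [0.005, -0.985, -0.174], [-1.0, -0.005, 0.0]]
ft_force: [-1.9, 11.7, 11.9]
grip_width: 0.126
[ 0.50546547 -0.38934464  0.05118931] 0.18958959040294382 [-1.92757657 11.71297409 11.92211873] 0.12582286483930116 13.875
rail [np.float64(0.5854573694271594), np.float64(0.5861932030041735)] line [np.float64(0.5868371709285924), np.float64(0.5868395645840299)]
```

View pics/w11z.png

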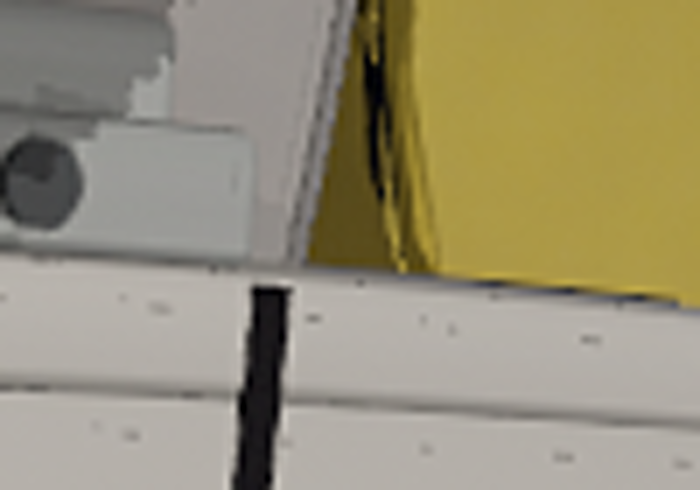

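View pics/side11z.png

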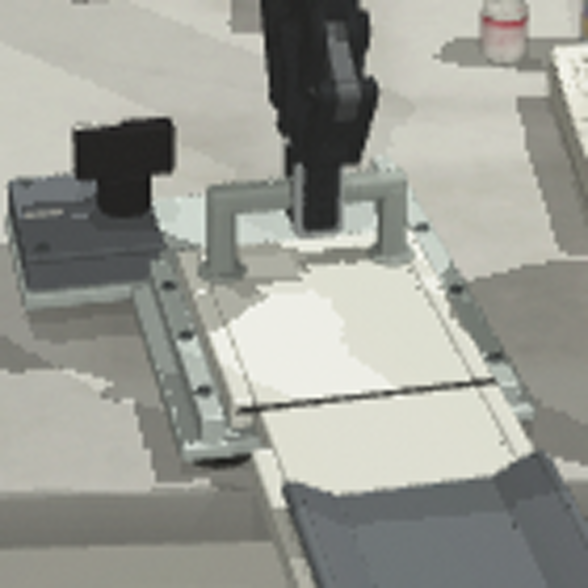

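```bash
python3 -c "
from station import env
print(env.finish_job())"
```

```text
the job is handed in; nothing more can be done
None
```

The lock knob is on its index line and the arm board is out to its black line. I handed the job in at about 14 s with the gripper still holding the handle down; no verdict was reported.

- **Knob:** I turned it about 71° counter-clockwise while the board was parked. The wrist picture afterwards showed the pointer lying on the index line, and the later side view showed it unmoved.
- **Board position:** the arm measured 189.6 mm of the 190 mm slide. The wrist camera put the line about 1 mm beyond the rail ends. The side camera read it a few millimetres short, but the rail end is hard to see there, so I went by the wrist camera and the arm.
- **Hold:** the handle is gripped at 50 N with about 10–12 N pressing down. The grip height stayed at 51 mm, and tool pose and line did not move over the last 0.6 s. Board tilt was judged only from the steady grip height and the side view.
- **Sticking:** the board stuck briefly near the end when I pressed down harder, with about 27 N of pull and 34 N of down force. It slid on once I eased off.
- **Bystanders:** the arm did not come near any of them and none looked displaced in the pictures, but I did not measure their positions at the end.

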